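Find the balance point of a loaded tube and lay it on a narrow rest

TASK

A heavy core is stuck somewhere inside the sealed square tube on the bench, so its balance point can be well away from its middle. Find the balance point by trial lifts, lifting the tube clear of the bench and level, then lay it gently, squarely across the narrow top of the upright rest so that it stays there level by itself. Do not disturb the tin and the weights on the bench.

Things in the scene. Friction and masses are not known exactly. Their poses are not given: they have to be found in the camera images.
- tube_mid (a point): middle (half length, half height) of the sealed square aluminium tube with black end caps: 25 x 25 x 280 mm, about 0.5 kg, lying flat on the bench. y runs along the tube, z up. Scribed lines on top, 20 mm apart, the longest at the middle
- tube_end_a (a point): centre of the tube's end face on its +y side, 140 mm from the middle
- tube_end_b (a point): centre of the tube's end face on its -y side, 140 mm from the middle
- rest_top (a point): centre of the flat top of the upright rest, a steel web 70 mm high, fixed to the bench. The top is only 10 mm wide along its y axis, 60 mm long along its x axis; the tube must lie across it, along its y axis (either way round), and stays level only with its balance point over these 10 mm
- rest: the same rest, origin at the centre of the underside of its 76 x 64 mm grey base plate on the bench
- tube: the same tube, origin at the centre of its underside, axes as tube_mid. The heavy core inside is out of sight and stuck fast: it does not shift when the tube is moved. It puts the balance point anywhere up to 50 mm from the middle, to either side along y
- tin: round grey lidded tin, 62 mm across, 24 mm high, a bystander on the bench left of the rest; origin at its underside
- weight_big: larger brass knobbed weight, 32 mm across, 52 mm high, a bystander on the bench left of the rest; origin at its underside
- weight_small: smaller brass knobbed weight, 26 mm across, 42 mm high, a bystander on the bench left of the rest; origin at its underside
There are look-alikes about, which are no part of the job. Leave any orange look-alike of the rest alone.

How it is judged:
On the way:
1. the tube is held in the gripper, clear of the bench (both ends at least 10 mm up) and level within 4 degrees (height (world z) of each of tube_end_a, tube_end_b above 0.0225 m and angle between tube_mid's own y axis and vertical between 1.5008 and 1.6408 rad and contact force between tube and the fingers above 0.5 N and contact force between tube and rest below 0.1 N), for 0.3 s.
At the end, for the whole second after the job is handed in: the tube lies on the narrow top of the rest, its long axis level within 3 degrees and within 11 degrees of the rest's y axis, its middle 77 to 88 mm above the bench and less than 80 mm sideways from the rest's top, its weight on the rest, released and still (angle between tube_mid's own y axis and vertical between 1.5208 and 1.6208 rad and height (world z) of tube_mid between 0.077 and 0.088 m and contact force between tube and rest above 2 N and angle between the y axis of tube_mid and the y axis of rest_top, either way round below 0.2 rad and horizontal distance between tube_mid and rest_top below 0.08 m and linear speed of tube below 0.02 m/s and angular speed of tube below 0.1 rad/s); the robot touches nothing.
It fails at once if the tube is pressed or dropped on the rest with more than 25 N (contact force between tube and rest above 25 N).
It fails at once if the tin or a weight is moved more than 30 mm (distance of any of tin, weight_big, weight_small from where it was at the start of the episode above 0.03 m).
It also fails if it takes over 72 s, if anything falls off the work surface, if the arm or the gripper's body presses on something with over 40 N, if the wrist force passes 120 N, or if a joint passes its speed limit or range.

ROBOT

A 7-joint arm with a two-finger parallel gripper is mounted at the origin on the work surface; the furniture and walls round the work are solid. World frame = base frame: x ahead of the robot, y to its left, z up, the work surface at z = 0. Lengths are in m, angles in rad, forces in N, time in s.
With the tool pointing down it reaches from about 0.425 to 0.875 m from the base axis. Payload 4.7 kg.
Tool frame: the origin (TCP) lies midway between the tips of the shut fingers; the grasp point (between the pads) lies 19 mm behind it; x points along the fingers, y is the direction in which the jaws open and shut, and the axes are right-handed (so a half turn about x gives the same grasp; the last joint's range is limited). The gripper opens to 87 mm and grips with 3 to 60 N. Pads are 19 mm wide; open, the fingers measure 117 mm over their backs; the gripper's body (75 mm by 190 mm) begins 51 mm behind the grasp point.
Start: joints at [1.122, 0.321, -0.07, 1.45, 0.023, 1.371, -0.057], TCP at [0.29, -0.582, 0.223] pointing down, gripper open.
Joint ranges: [-2.86, 2.86], [-0.3, 2.09], [-1.38, 1.24], [0.06, 2.45], [-1.56, 4.7], [0.09, 2.05], [-2.69, 2.69]. Speed limits (rad/s): [2.57, 2.57, 3.14, 3.14, 3.14, 3.14, 3.14].

INTERFACE

Orientations are given as a rotation vector (axis times angle).
In Python, from bench import ctrl gives the robot as it stands. The module is installed in compiled form; this text tells all that it offers.
- The arm moves only by the tool servo_tool, never from a script. Its arguments are lists of equal length, an entry for each row: "dp": the shift along the tool's x, y, z in units of 25 mm (1.0 is 25 mm), a list of three; "yaw": the turn about the tool's x in units of 6 degrees (1.0 is 6 degrees). A call has exactly 5 rows; each row shifts and turns the commanded pose from where the row before left it, along the tool's axes as they then stand; what a row does not reach is not made up. A row lasts 1/10 s, in which the tool goes at most 50 mm and 8.59 degrees, less where a joint would pass 70% of its speed; a pose out of reach is approached as far as the arm can. A call is refused whole if a number of a shift passes 1 or a number of a turn 1, either way. A call with a gripper value outside its range is refused whole. "fingers" is the opening, from 0 (shut) to 1 (fully open), set as the call begins (left out, the last holds). The fingers move at their own pace and stop on an object; "grip_force" is the grip in N (left out, the last holds). Time passes only in rows, so rows that do not move let the fingers close, or fill a call up. It gives the time, the measured TCP pose, the force and the opening at its end, in the units of the state.
- ctrl.get_state(): the state, without advancing time (a new reading comes with each control period).
- ctrl.get_image(name): name is "side" or "top"; returns (picture, depth): 480x640x3 uint8, red, green, blue; 480x640 float32, m along the optical axis (not along the pixel's ray), 0 where there is no reading.
- ctrl.camera_info(name): a dict with "fx", "fy", "cx", "cy" (pixels), "extrinsics" (4x4, takes a point from world to camera coordinates). Camera axes: x right, y down, z forward; pixel columns grow to the right and rows downward; lengths in m; the calibration is good to about 2 mm. A picture is of the moment at which its call begins. camera_info takes no time and is no camera call.
- ctrl.close_job(): hands the job in, once; it reports no verdict.
Trained networks look in the newest picture that a camera, given by its name, has taken for a name from the list of things; names that differ only in an ending like _2 or _b are one class to them, and where a whole thing is asked for, a point or a joint stands for the part that bears it (a point fixed in the world has none). Each returns a list of dicts, best first, with "score" (0 to 1); they miss things now and then, are a little off and sometimes report something else, mostly with a low value. They report only what shows in the picture. A call takes as long as a camera call. They do not tell look-alikes from the thing itself.
- ctrl.search_frame(camera, label): "extent" ([left, top, right, bottom] in pixels, round what is visible of it).
- ctrl.cut_out(camera, label): "region" (480x640 bool, what is visible of it) and "extent" ([left, top, right, bottom] in pixels, round what is visible of it).
The state is a dict: "time": time; "joint_positions": joint angles; "qd": joint speeds; "joint_torque": joint torques, N m; "position": TCP position; "tool_rot": TCP orientation; "ft_force": force on the tool from outside, world axes, zero at the start; "torque": the same for the moment, N m; "grip_width": opening from 0.0 (shut) to 1.0 (fully open).
Only numpy, scipy, OpenCV 4.12 (cv2) and the standard library are available. Lean on these libraries where they do the work, as an engineer would, in place of code of your own. Each camera call takes 0.05 s, during which the arm holds its last target.

## Working session

There is one attempt and no reset: what is moved stays moved. The work goes in short steps, Python scripts to look and compute and a tool call to move; the robot and the scene stay as the last step left them, time stands still between calls to the robot, and variables do not carry over. Pictures are saved under pics/ and viewed, and the job is handed in when it is done.

Besides the shell and the picture viewer there is one more tool, called after "Request:" as name(argument=value, ...), one argument or row to a line, values as JSON. servo_tool: Moves the arm, as the interface text tells. Its arguments: {"type":"object","properties":{"dp":{"type":"array","items":{"type":"array","items":{"type":"number"}}},"yaw":{"type":"array","items":{"type":"number"}},"fingers":{"type":"number"},"grip_force":{"type":"number"}},"required":["dp","yaw"]}

```bash
mkdir -p pics; python3 - <<'E'
from bench import ctrl
import cv2,numpy as np
s=ctrl.get_state()
for k,v in s.items(): print(k,np.round(v,4))
for n in("side","top"):
    im,d=ctrl.get_image(n); cv2.imwrite(f"pics/{n}0.png",im[:,:,::-1]); np.save(f"{n}0.npy",d)
    i=ctrl.camera_info(n); print(n,i)
E
```

```text
time 0.0
joint_positions [ 1.1221  0.3218 -0.0701  1.4517  0.0226  1.3708 -0.0569]
qd [ 0.0006  0.003  -0.0001 -0.0013  0.0002 -0.0001 -0.0001]
joint_torque [ 4.00000e-04 -4.91286e+01 -4.03500e-01 -3.12525e+01 -6.40000e-02
  4.37000e-02  1.00000e-04]
position [ 0.2899 -0.5811  0.2215]
tool_rot [ 1.9642  0.4648 -1.9653]
ft_force [ 0.1801  0.3116 -0.6155]
torque [-0.0419  0.006   0.0234]
grip_width 1.0054
side {'fx': 494.46771854363305, 'fy': 494.46771854363305, 'cx': 325.5319868244706, 'cy': 239.26534036098332, 'extrinsics': array([[-0.31622947, -0.94864294,  0.00868897,  0.22002919],
       [-0.49421993,  0.15691608, -0.85505789,  0.30350736],
       [ 0.8097812 , -0.27468877, -0.51845974,  0.79684659],
       [ 0.        ,  0.        ,  0.        ,  1.        ]])}
top {'fx': 486.64348598705294, 'fy': 486.64348598705294, 'cx': 320.75743030379726, 'cy': 232.57315854227357, 'extrinsics': array([[ 9.26025141e-04, -9.99996143e-01,  2.61852969e-03,
         3.93538120e-02],
       [-9.92310813e-01, -1.24299113e-03, -1.23764714e-01,
         4.58440555e-01],
       [ 1.23767492e-01, -2.48378609e-03, -9.92308137e-01,
         1.16556442e+00],
       [ 0.00000000e+00,  0.00000000e+00,  0.00000000e+00,
         1.00000000e+00]])}
```

View pics/top0.png

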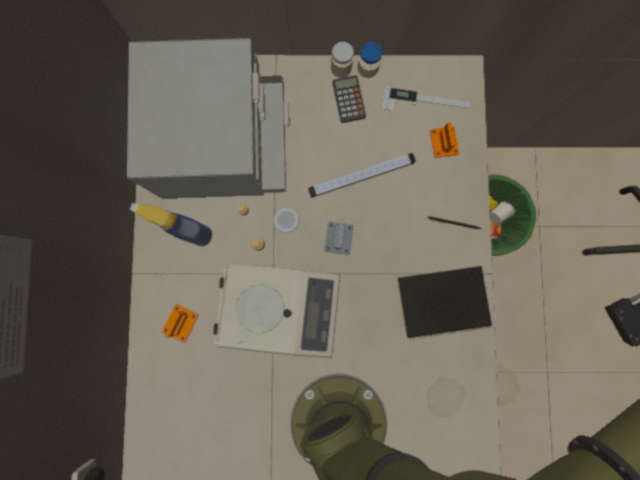

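View pics/side0.png

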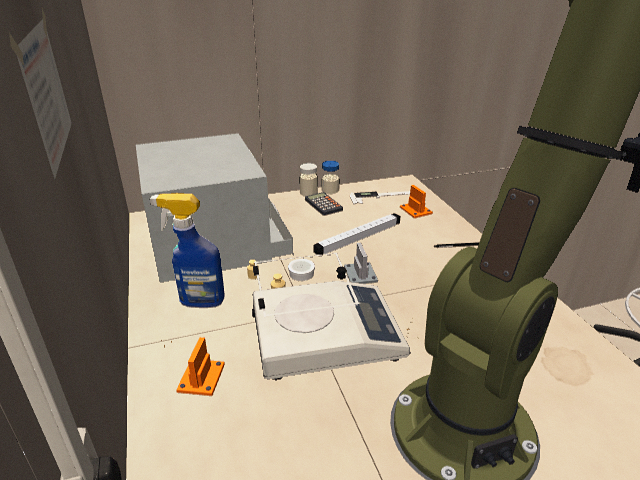

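The top view shows the tube at about (362,175), with ends at (311,191) and (412,160). The grey rest is at (339,238), with orange look-alikes at (445,140) and (181,323). The tin is at (286,219) and the weights at (243,209) and (257,243). The grey rest fits the description, because the task says to leave the orange ones alone. I'll confirm it in a crop and measure.

```bash
cat > h.py <<'E'
from bench import ctrl
import cv2,numpy as np
def world(n,u,v,d):
    i=ctrl.camera_info(n);E=i["extrinsics"]
    p=np.stack([(u-i["cx"])/i["fx"]*d,(v-i["cy"])/i["fy"]*d,d],-1)
    return (p-E[:3,3])@E[:3,:3]
def cloud(n,d,m=None):
    v,u=np.nonzero((d>0)&(m if m is not None else True))
    return world(n,u.astype(float),v.astype(float),d[v,u])
E
python3 - <<'E'
from h import *
im=cv2.imread("pics/top0.png");d=np.load("top0.npy")
c=im[140:270,230:430];cv2.imwrite("pics/crop0.png",cv2.resize(c,(800,520),interpolation=cv2.INTER_CUBIC))
for l in("tube","rest","tin","weight_big","weight_small"):
    for r in ctrl.cut_out("top",l):
        P=cloud("top",d,r["region"]); print(l,round(r["score"],2),np.round(r["extent"]),len(P),P.mean(0).round(4),P.min(0).round(3),P.max(0).round(3))
        if r["score"]>.3:
          for nm,lo,hi in(("top",np.percentile(P[:,2],97)-.008,1),("all",.008,1)):
            Q=P[(P[:,2]>lo)&(P[:,2]<hi)][:,:2].astype(np.float32)
            if len(Q)>5: print("  ",nm,len(Q),[np.round(x,4) for x in cv2.minAreaRect(Q)], np.median(P[P[:,2]>lo][:,2]).round(4))
E
```

```text
tube 0.88 [307. 152. 415. 197.] 1260 [ 0.6048 -0.0617  0.0225] [ 0.551 -0.202 -0.006] [0.662 0.072 0.033]
   top 1034 [array([ 0.6067, -0.0619]), array([0.0259, 0.2791]), np.float64(18.6196)] 0.0247
   all 1196 [array([ 0.6073, -0.0617]), array([0.0273, 0.2792]), np.float64(18.8107)] 0.0243
rest 0.93 [164. 306. 198. 342.] 884 [0.2393 0.3803 0.0224] [ 0.194  0.342 -0.009] [0.284 0.432 0.074]
   top 133 [array([0.2388, 0.3855]), array([0.0117, 0.0605]), np.float64(66.018)] 0.0686
   all 493 [array([0.2385, 0.3841]), array([0.0631, 0.0741]), np.float64(64.7674)] 0.0352
rest 0.73 [308. 152. 414. 198.] 1270 [ 0.6048 -0.0604  0.0225] [ 0.551 -0.195 -0.007] [0.668 0.072 0.033]
   top 1047 [array([ 0.6066, -0.0616]), array([0.026 , 0.2786]), np.float64(18.7857)] 0.0247
   all 1205 [array([ 0.6066, -0.0616]), array([0.0264, 0.2786]), np.float64(18.8913)] 0.0243
rest 0.66 [324. 219. 351. 253.] 765 [ 0.4464 -0.0032  0.0205] [ 0.407 -0.038 -0.002] [0.488 0.032 0.075]
   top 107 [array([ 0.4485, -0.0037]), array([0.0099, 0.06  ]), np.float64(81.9117)] 0.0691
   all 459 [array([ 0.4481, -0.0032]),
[... 486 characters left out ...]
.0592, 0.0579]), np.float64(60.9614)] 0.0227
   all 462 [array([0.4921, 0.1266]), array([0.0591, 0.058 ]), np.float64(60.1028)] 0.0225
weight_big 0.72 [253. 235. 263. 252.] 138 [0.4305 0.1935 0.0381] [0.417 0.181 0.001] [0.447 0.21  0.054]
   top 52 [array([0.4314, 0.1965]), array([0.0175, 0.0173]), np.float64(88.3035)] 0.0502
   all 134 [array([0.4312, 0.1955]), array([0.028 , 0.0291]), np.float64(45.6922)] 0.036
weight_small 0.49 [236. 205. 248. 217.] 94 [0.5164 0.2329 0.0296] [0.506 0.223 0.003] [0.53  0.247 0.045]
   top 33 [array([0.5183, 0.2351]), array([0.0131, 0.0152]), np.float64(2.0057)] 0.0401
   all 91 [array([0.5182, 0.2345]), array([0.0236, 0.0228]), np.float64(46.6397)] 0.0284
```

View pics/crop0.png

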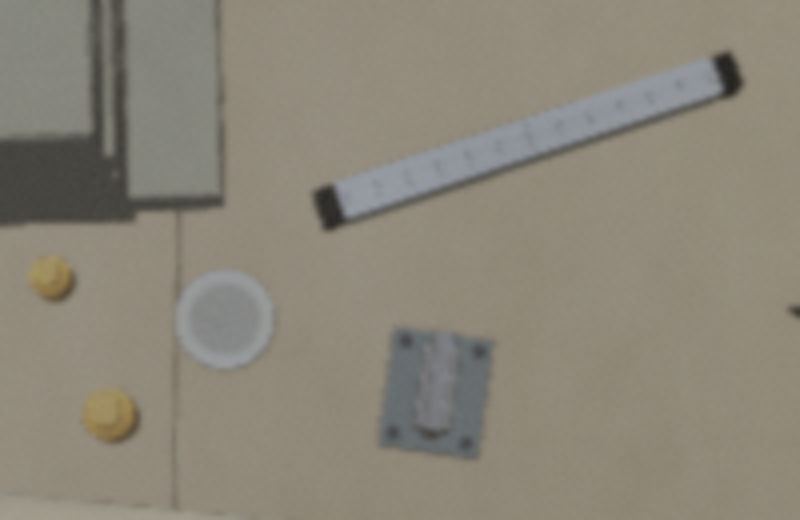

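The crop confirms the bare-steel grey rest. Its top centre is near (0.4485,-0.0035) and its y axis points at about 82°. The tube's middle is at (0.607,-0.062), with its axis at about 108.7°. Next I'll plan the approach.

```bash
cat >> h.py <<'E'
from scipy.spatial.transform import Rotation as R
def plan(target,jaw_deg=None):
    s=ctrl.get_state();M=R.from_rotvec(s["tool_rot"]).as_matrix();p=np.array(s["position"])
    print("t",round(s["time"],2),"p",p.round(4),"jaw",np.degrees(np.arctan2(M[1,1],M[0,1])).round(2),"x",M[:,0].round(4),"z",M[:,2].round(3),"F",np.round(s["ft_force"],2),"T",np.round(s["torque"],3),"g",round(s["grip_width"],3),"q",np.round(s["joint_positions"],2))
    dp=M.T@(np.array(target)-p)/.025
    print("dp units (current tool axes)",dp.round(3))
    if jaw_deg is not None:
        a=np.degrees(np.arctan2(M[1,1],M[0,1])); e=(jaw_deg-a+90)%180-90
        # sign: yaw + about tool x (down) => negative world z
        print("yaw units",round(e*np.sign(M[2,0])/6,3))
E
python3 - <<'E'
from h import *
plan([.607,-.062,.15],18.7)
for n in("side","top"):
    E=ctrl.camera_info(n)["extrinsics"];print(n,(-E[:3,:3].T@E[:3,3]).round(3))
E
```

```text
t 0.35 p [ 0.2902 -0.5815  0.2223] jaw -63.48 x [-2.e-04  3.e-04 -1.e+00] z [-0.895 -0.447  0.   ] F [0.59 0.45 0.48] T [-0.005 -0.03   0.02 ] g 0.998 q [ 1.12  0.32 -0.07  1.45  0.02  1.37 -0.06]
dp units (current tool axes) [  2.897 -12.935 -20.62 ]
yaw units -13.696
side [-0.426  0.38   0.671]
top [0.311 0.043 1.213]
```

Request:
servo_tool(
  dp=[
    [0,-0.62,-0.98],
    [0,-0.62,-0.98],
    [0,-0.62,-0.98],
    [0,-0.62,-0.98],
    [0,-0.62,-0.98],
  ],
  yaw=[0,0,0,0,0],
)

```text
time: 0.85
position: [0.3657, -0.4566, 0.2226]
tool_rot: [1.964, 0.462, -1.964]
ft_force: [-0.3, 0.1, 0.4]
grip_width: 1.003
```

Request:
servo_tool(
  dp=[
    [0,-0.62,-0.98],
    [0,-0.62,-0.98],
    [0,-0.62,-0.98],
    [0,-0.62,-0.98],
    [0,-0.62,-0.98],
  ],
  yaw=[0,0,0,0,0],
)

```text
time: 1.35
position: [0.4407, -0.3325, 0.2227]
tool_rot: [1.964, 0.462, -1.964]
ft_force: [-0.1, -0.3, 0.7]
grip_width: 0.997
```

Request:
servo_tool(
  dp=[
    [0,-0.62,-0.98],
    [0,-0.62,-0.98],
    [0,-0.62,-0.98],
    [0,-0.62,-0.98],
    [0,-0.62,-0.98],
  ],
  yaw=[0,0,0,0,0],
)

```text
time: 1.85
position: [0.5157, -0.2085, 0.2228]
tool_rot: [1.964, 0.462, -1.964]
ft_force: [-0.4, 0.7, 0.3]
grip_width: 0.999
```

Request:
servo_tool(
  dp=[
    [0,-0.62,-0.98],
    [0,-0.62,-0.98],
    [0,-0.62,-0.98],
    [0,-0.62,-0.98],
    [0,-0.62,-0.98],
  ],
  yaw=[0,0,0,0,0],
)

```text
time: 2.35
position: [0.5907, -0.0846, 0.2227]
tool_rot: [1.964, 0.462, -1.964]
ft_force: [0.1, -0.4, -0.2]
grip_width: 1.002
```

Request:
servo_tool(
  dp=[
    [0,0,0],
    [0,0,0],
    [0,0,0],
    [0,0,0],
    [0,0,0],
  ],
  yaw=[-1,-1,-1,-1,-1],
)

```text
time: 2.85
position: [0.5902, -0.0855, 0.2226]
tool_rot: [1.622, 0.876, -1.622]
ft_force: [-1.3, -0.3, -0.1]
grip_width: 0.998
```

Request:
servo_tool(
  dp=[
    [0,0,0],
    [0,0,0],
    [0,0,0],
    [0,0,0],
    [0,0,0],
  ],
  yaw=[-1,-1,-1,-1,-1],
)

```text
time: 3.35
position: [0.5902, -0.0856, 0.2226]
tool_rot: [1.251, 1.182, -1.251]
ft_force: [-0.0, 0.3, -0.3]
grip_width: 0.995
```

Request:
servo_tool(
  dp=[
    [0,0,0],
    [0,0,0],
    [0,0,0],
    [0,0,0],
    [0,0,0],
  ],
  yaw=[-1,-1,-1,-0.7,0],
)

```text
time: 3.85
position: [0.5902, -0.0856, 0.2225]
tool_rot: [0.965, 1.346, -0.965]
ft_force: [-0.8, -0.3, 0.2]
grip_width: 1.0
```

```bash
python3 - <<'E'
from h import *
plan([.607,-.062,.06],18.7)
E
```

```text
t 3.85 p [ 0.5902 -0.0856  0.2225] jaw 18.72 x [-1.e-04 -1.e-04 -1.e+00] z [ 0.321 -0.947  0.   ] F [-0.85 -0.34  0.16] T [-0.009 -0.136  0.029] g 1.0 q [ 0.63  0.26 -0.63  1.57  0.16  1.36  0.31]
dp units (current tool axes) [ 6.5    0.942 -0.678]
yaw units 0.003
```

Request:
servo_tool(
  dp=[
    [1,0.19,-0.135],
    [1,0.19,-0.135],
    [1,0.19,-0.135],
    [1,0.19,-0.135],
    [1,0.19,-0.135],
  ],
  yaw=[0,0,0,0,0],
)

```text
time: 4.35
position: [0.6074, -0.0619, 0.0966]
tool_rot: [0.967, 1.345, -0.967]
ft_force: [0.4, -0.1, -1.1]
grip_width: 1.001
```

```bash
python3 - <<'E'
from h import *
T=[];F=[]
for k in range(4):
    im,d=ctrl.get_image("top"); s=ctrl.get_state();T.append(s["torque"]);F.append(s["ft_force"])
print(np.mean(T,0).round(4),np.std(T,0).round(4),np.mean(F,0).round(3),np.std(F,0).round(3))
plan([.607,-.062,.005],18.7)
cv2.imwrite("pics/top1.png",im[:,:,::-1])
E
```

```text
[-0.0024 -0.0786 -0.0127] [0.0198 0.055  0.0312] [-0.357  0.072 -0.227] [1.018 0.354 1.204]
t 4.55 p [ 0.6072 -0.0619  0.0977] jaw 18.67 x [-6.e-04  1.e-04 -1.e+00] z [ 0.32  -0.947 -0.   ] F [0.54 0.17 0.8 ] T [ 0.009 -0.162 -0.009] g 1.002 q [ 0.56  0.39 -0.61  1.68  0.24  1.14  0.2 ]
dp units (current tool axes) [ 3.71  -0.008  0.   ]
yaw units -0.005
```

View pics/top1.png

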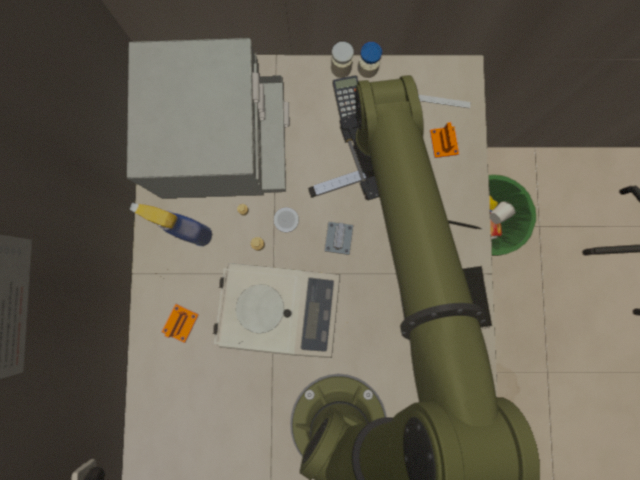

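The arm covers part of the view, but the tube's left half and the rest stay visible. I'll descend and grip.

Request:
servo_tool(
  dp=[
    [0.9,0,0],
    [0.9,0,0],
    [0.9,0,0],
    [0.7,0,0],
    [0.3,0,0],
  ],
  yaw=[0,0,0,0,0],
)

```text
time: 5.05
position: [0.6071, -0.0625, 0.0045]
tool_rot: [0.966, 1.346, -0.967]
ft_force: [-0.5, 0.0, 0.1]
grip_width: 0.999
```

Request:
servo_tool(
  dp=[
    [0,0,0],
    [0,0,0],
    [0,0,0],
    [0,0,0],
    [0,0,0],
  ],
  yaw=[0,0,0,0,0],
  fingers=0,
  grip_force=40,
)

```text
time: 5.55
position: [0.6078, -0.062, 0.0057]
tool_rot: [0.965, 1.345, -0.965]
ft_force: [-0.4, -0.9, -0.4]
grip_width: 0.633
```

Request:
servo_tool(
  dp=[
    [0,0,0],
    [0,0,0],
    [0,0,0],
    [0,0,0],
    [0,0,0],
  ],
  yaw=[0,0,0,0,0],
)

```text
time: 6.05
position: [0.6069, -0.0621, 0.005]
tool_rot: [0.965, 1.347, -0.966]
ft_force: [-1.3, -0.2, 2.4]
grip_width: 0.287
```

Gripped: width 0.287 is 25 mm. I'll lift 40 mm and measure the moment.

Request:
servo_tool(
  dp=[
    [-0.2,0,0],
    [-0.4,0,0],
    [-0.4,0,0],
    [-0.4,0,0],
    [-0.2,0,0],
  ],
  yaw=[0,0,0,0,0],
  grip_force=60,
)

```text
time: 6.55
position: [0.6082, -0.0619, 0.0468]
tool_rot: [0.966, 1.344, -0.964]
ft_force: [-0.5, -0.0, -4.8]
grip_width: 0.282
```

```bash
python3 - <<'E'
from h import *
T=[];F=[]
for k in range(10):
    im,d=ctrl.get_image(("top","side")[k%2]); s=ctrl.get_state();T.append(s["torque"]);F.append(s["ft_force"])
    cv2.imwrite("pics/%s2.png"%("top","side")[k%2],im[:,:,::-1]); np.save("%s2.npy"%("top","side")[k%2],d)
print(np.mean(T,0).round(4),np.std(T,0).round(4),np.mean(F,0).round(3),np.std(F,0).round(3))
plan([.607,-.062,.005],18.7)
E
```

```text
[-0.2105 -0.1956  0.0115] [0.0314 0.0402 0.0284] [-0.363  0.261 -5.124] [0.739 0.313 0.408]
t 7.05 p [ 0.6071 -0.0619  0.0447] jaw 18.72 x [-6.e-04  1.e-04 -1.e+00] z [ 0.321 -0.947 -0.   ] F [-0.31  0.2  -4.76] T [-0.186 -0.16  -0.018] g 0.282 q [ 0.54  0.45 -0.59  1.73  0.28  1.05  0.18]
dp units (current tool axes) [ 1.586 -0.004  0.004]
yaw units 0.003
```

View pics/side2.png

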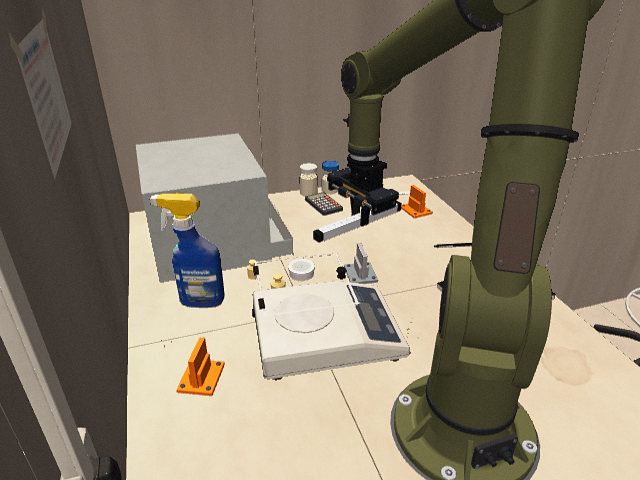

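The lift shows the tube held and tipping toward its left (+y) end. The moment puts the balance point about 45 mm to +y. I'll check the tilt from depth.

```bash
cat >> h.py <<'E'
def tube(P0,ax,dtop,zlo,zhi,half=.16,w=.02):
    """points of top face near the axis: returns fit z vs s and lateral vs s"""
    ax=np.array(ax)/np.linalg.norm(ax);n=np.array([ax[1],-ax[0]])
    P=cloud("top",dtop);r=P[:,:2]-np.array(P0)
    s=r@ax;l=r@n
    m=(abs(s)<half)&(abs(l)<w)&(P[:,2]>zlo)&(P[:,2]<zhi)
    return P[m],s[m],l[m]
E
python3 - <<'E'
from h import *
d=np.load("top2.npy")
P,s,l=tube([.607,-.062],[-.321,.947],d,.02,.11)
for a in np.arange(-.16,.16,.02):
    m=(s>=a)&(s<a+.02); 
    if m.sum()>3: print(round(a,2),m.sum(),np.median(P[m,2]).round(4),np.median(l[m]).round(4))
print(s.max())
E
```

```text
0.02 79 0.0624 0.0005
0.04 100 0.0633 -0.0018
0.06 97 0.0636 -0.0017
0.08 99 0.0627 -0.0016
0.1 96 0.0627 -0.0023
0.12 99 0.0622 -0.0017
0.1399420328221995
```

The tube held level (top at about z 0.063, flat). I'll set it down, regrip 45 mm toward +y (−1.8 along tool z), and take a better baseline while released.

Request:
servo_tool(
  dp=[
    [0.4,0,0],
    [0.4,0,0],
    [0.4,0,0],
    [0.25,0,0],
    [0.1,0,0],
  ],
  yaw=[0,0,0,0,0],
)

```text
time: 7.55
position: [0.6063, -0.0619, 0.005]
tool_rot: [0.964, 1.349, -0.967]
ft_force: [-5.5, 0.3, 5.4]
grip_width: 0.282
```

Request:
servo_tool(
  dp=[
    [0,0,0],
    [0,0,0],
    [0,0,0],
    [0,0,0],
    [0,0,0],
  ],
  yaw=[0,0,0,0,0],
  fingers=0.6,
)

```text
time: 8.05
position: [0.6078, -0.0619, 0.0068]
tool_rot: [0.965, 1.345, -0.965]
ft_force: [-0.7, 0.5, 0.0]
grip_width: 0.581
```

Request:
servo_tool(
  dp=[
    [0,0,-0.5],
    [0,0,-0.5],
    [0,0,-0.5],
    [0,0,-0.3],
    [0,0,0],
  ],
  yaw=[0,0,0,0,0],
)

```text
time: 8.55
position: [0.5923, -0.0169, 0.0064]
tool_rot: [0.963, 1.348, -0.963]
ft_force: [0.2, -0.8, 0.4]
grip_width: 0.6
```

```bash
python3 - <<'E'
from h import *
T=[];F=[]
for k in range(20):
    im,d=ctrl.get_image("top"); s=ctrl.get_state();T.append(s["torque"]);F.append(s["ft_force"])
np.save("base.npy",np.r_[np.mean(F,0),np.mean(T,0)])
print(np.mean(T,0).round(4),np.std(T,0).round(4),np.mean(F,0).round(3),np.std(F,0).round(3))
plan([.607-.321*.045,-.062+.947*.045,.005],18.7)
P,s,l=tube([.607,-.062],[-.321,.947],d,.01,.04)
print(len(s),s.max(),np.polyfit(s,l,1),np.median(P[:,2]))
E
```

```text
[ 0.0062 -0.1091 -0.0043] [0.0342 0.0313 0.0239] [-0.163 -0.023 -0.241] [0.403 0.529 0.532]
t 9.55 p [ 0.5929 -0.0193  0.0063] jaw 18.72 x [ 0. -0. -1.] z [ 0.321 -0.947  0.   ] F [-0.09 -0.39  0.32] T [ 0.039 -0.142  0.008] g 0.599 q [ 0.48  0.47 -0.59  1.79  0.31  0.97  0.08]
dp units (current tool axes) [ 0.051 -0.014  0.   ]
yaw units 0.003
512 0.14016934305925768 [-0.00416604 -0.00108607] 0.02423610122055081
```

Request:
servo_tool(
  dp=[
    [0.05,0,0],
    [0,0,0],
    [0,0,0],
    [0,0,0],
    [0,0,0],
  ],
  yaw=[0,0,0,0,0],
  fingers=0,
  grip_force=40,
)

```text
time: 10.05
position: [0.5923, -0.0195, 0.005]
tool_rot: [0.965, 1.347, -0.966]
ft_force: [-1.1, -0.2, 0.7]
grip_width: 0.281
```

Request:
servo_tool(
  dp=[
    [0,0,0],
    [0,0,0],
    [0,0,0],
    [0,0,0],
    [0,0,0],
  ],
  yaw=[0,0,0,0,0],
)

```text
time: 10.55
position: [0.5924, -0.0195, 0.005]
tool_rot: [0.965, 1.347, -0.966]
ft_force: [-4.2, -0.8, 2.5]
grip_width: 0.284
```

Request:
servo_tool(
  dp=[
    [-0.2,0,0],
    [-0.4,0,0],
    [-0.4,0,0],
    [-0.4,0,0],
    [-0.2,0,0],
  ],
  yaw=[0,0,0,0,0],
)

```text
time: 11.05
position: [0.5939, -0.0192, 0.0467]
tool_rot: [0.966, 1.344, -0.964]
ft_force: [-0.4, -0.3, -4.6]
grip_width: 0.283
```

```bash
cat > meas.py <<'E'
from h import *
import sys
N=int(sys.argv[1]);T=[];F=[]
for k in range(N):
    im,d=ctrl.get_image("top"); s=ctrl.get_state();T.append(s["torque"]);F.append(s["ft_force"])
np.save("last.npy",d);cv2.imwrite(sys.argv[2],im[:,:,::-1])
b=np.load("base.npy");F=np.mean(F,0)-b[:3];T=np.mean(T,0)-b[3:]
r=np.array([-T[1]/F[2],T[0]/F[2]])
M=R.from_rotvec(s["tool_rot"]).as_matrix()
print("F",F.round(2),"T",T.round(4),"offset toward -toolz (mm)",(-r@M[:2,2]*1e3).round(2),"cross",(r@M[:2,1]*1e3).round(2))
plan([0,0,0]);
E
python3 meas.py 20 pics/top3.png; python3 - <<'E'
from h import *
d=np.load("last.npy")
P,s,l=tube([.607,-.062],[-.321,.947],d,.02,.11)
for a in np.arange(-.16,.16,.02):
    m=(s>=a)&(s<a+.02)
    if m.sum()>3: print(round(a,2),m.sum(),np.median(P[m,2]).round(4),np.median(l[m]).round(4))
print(s.max(),s.min())
E
```

```text
F [ 0.04 -0.09 -4.89] T [0.0066 0.0074 0.0122] offset toward -toolz (mm) -1.76 cross 1.0
t 12.05 p [ 0.5929 -0.0193  0.045 ] jaw 18.72 x [ 1.e-04 -1.e-04 -1.e+00] z [ 0.321 -0.947  0.   ] F [-0.92 -0.4  -4.86] T [-0.011 -0.074 -0.041] g 0.287 q [ 0.5   0.42 -0.61  1.77  0.28  1.04  0.11]
dp units (current tool axes) [  1.8   -22.214  -8.342]
-0.14 88 0.0636 -0.0007
-0.12 94 0.0646 -0.0006
-0.1 55 0.0646 -0.0005
0.06 42 0.0643 0.003
0.08 98 0.0637 -0.0012
0.1 100 0.0639 -0.0009
0.12 95 0.0634 -0.0016
0.14 6 0.0547 0.0008
0.14018131293469777 -0.14037220563017086
```

View pics/top3.png

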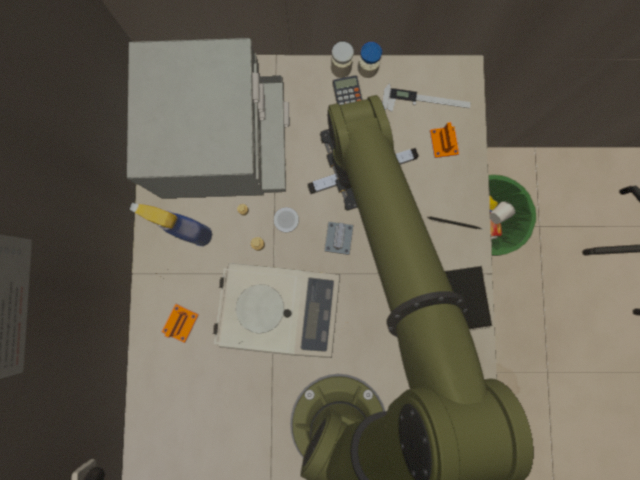

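```bash
python3 meas.py 60 pics/top4.png
```

```text
F [ 0.03  0.05 -4.82] T [-0.0019 -0.0052  0.0048] offset toward -toolz (mm) 0.71 cross -0.91
t 15.05 p [ 0.5929 -0.0193  0.045 ] jaw 18.72 x [-0.e+00 -1.e-04 -1.e+00] z [ 0.321 -0.947  0.   ] F [-0.03 -0.74 -5.65] T [ 0.012 -0.079 -0.044] g 0.283 q [ 0.5   0.42 -0.61  1.77  0.28  1.04  0.11]
dp units (current tool axes) [  1.801 -22.213  -8.34 ]
```

Request:
servo_tool(
  dp=[
    [0.4,0,0],
    [0.4,0,0],
    [0.4,0,0],
    [0.25,0,0],
    [0.1,0,0],
  ],
  yaw=[0,0,0,0,0],
)

```text
time: 15.55
position: [0.5918, -0.0193, 0.005]
tool_rot: [0.964, 1.348, -0.967]
ft_force: [-6.8, -0.2, 7.1]
grip_width: 0.288
```

Request:
servo_tool(
  dp=[
    [0,0,0],
    [0,0,0],
    [0,0,0],
    [0,0,0],
    [0,0,0],
  ],
  yaw=[0,0,0,0,0],
  fingers=0.6,
)

```text
time: 16.05
position: [0.5933, -0.0193, 0.0068]
tool_rot: [0.966, 1.345, -0.965]
ft_force: [0.3, -0.2, 0.5]
grip_width: 0.58
```

```bash
cp base.npy base1.npy; python3 - <<'E'
from h import *
T=[];F=[]
for k in range(60):
    im,d=ctrl.get_image("top"); s=ctrl.get_state();T.append(s["torque"]);F.append(s["ft_force"])
b=np.r_[np.mean(F,0),np.mean(T,0)]; print(b.round(4),np.load("base1.npy").round(4));np.save("base.npy",b)
plan([0,0,0],18.7)
P,s,l=tube([.607,-.062],[-.321,.947],d,.01,.04)
print(len(s),s.max(),s.min(),np.polyfit(s,l,1),np.median(P[:,2]))
E
```

```text
[-0.0934  0.0315 -0.07    0.0107 -0.1109 -0.0032] [-0.1629 -0.0228 -0.2405  0.0062 -0.1091 -0.0043]
t 19.05 p [ 0.5929 -0.0193  0.0063] jaw 18.72 x [ 1.e-04 -1.e-04 -1.e+00] z [ 0.321 -0.947  0.   ] F [-0.14 -0.03 -0.38] T [ 0.055 -0.113 -0.043] g 0.597 q [ 0.48  0.47 -0.59  1.79  0.31  0.97  0.08]
dp units (current tool axes) [  0.251 -22.214  -8.341]
yaw units 0.003
507 0.1404590381767413 -0.13883286746266865 [-0.00343116 -0.00104469] 0.024214103514892057
```

The balance point is about 45.7 ± 1 mm to +y, or 0.7 mm beyond the present grip. While regripping, I'll refine the rest position with both cameras.

```bash
python3 - <<'E'
from h import *
for n,f in(("top","top0.npy"),("side","side0.npy"),("side","side2.npy"),("top","last.npy")):
    d=np.load(f);P=cloud(n,d)
    m=(np.hypot(P[:,0]-.4485,P[:,1]+.0035)<.045)&(P[:,2]>.063)&(P[:,2]<.08)
    Q=P[m];y=np.array([.1392,.9903]);x=np.array([.9903,-.1392])
    for lo in(.063,.0675):
        q=Q[Q[:,2]>lo][:,:2]-[.4485,-.0035]
        a,b=q@x,q@y
        print(n,lo,len(q),"x",a.min().round(4),a.max().round(4),"y 3/50/97",np.percentile(b,[3,50,97]).round(4),"slope",np.polyfit(a,b,1).round(4), np.percentile(Q[:,2],[50,95]).round(4))
# base plate edges
    m=(np.hypot(P[:,0]-.4485,P[:,1]+.0035)<.06)&(P[:,2]>.004)&(P[:,2]<.02);q=P[m][:,:2].astype(np.float32)
    print("plate",cv2.minAreaRect(q),np.median(P[m,2]))
E
```

```text
top 0.063 106 x -0.03 0.03 y 3/50/97 [-0.0049 -0.0001  0.0045] slope [ 0.0045 -0.0001] [0.0691 0.0729]
top 0.0675 87 x -0.03 0.03 y 3/50/97 [-0.0049 -0.0001  0.0044] slope [ 0.009  -0.0001] [0.0691 0.0729]
plate ((0.4477025866508484, -0.001964900642633438), (0.11186575889587402, 0.0888611301779747), 17.31810760498047) 0.007840074595752743
side 0.063 90 x -0.0365 0.0251 y 3/50/97 [-0.0037  0.0024  0.0064] slope [0.0014 0.0022] [0.0698 0.0722]
side 0.0675 73 x -0.0349 0.0251 y 3/50/97 [-0.0038  0.0017  0.006 ] slope [-0.0073  0.0016] [0.0698 0.0722]
plate ((0.44240885972976685, -0.006723929196596146), (0.07499533891677856, 0.07717980444431305), 81.62496185302734) 0.008844946192741983
side 0.063 85 x -0.0363 0.0245 y 3/50/97 [-0.0029  0.0022  0.0065] slope [0.0017 0.0022] [0.0702 0.0722]
side 0.0675 73 x -0.0363 0.0245 y 3/50/97 [-0.0031  0.0016  0.0064] slope [-0.0071  0.0017] [0.0702 0.0722]
plate ((0.44474339485168457, -0.007318392395973206), (0.07973705232143402, 0.0841442123055458), 86.36273193359375) 0.009016178328508283
top 0.063 108 x -0.0298 0.0299 y 3/50/97 [-0.0049 -0.0001  0.0045] slope [ 0.0043 -0.0001] [0.0694 0.0726]
top 0.0675 89 x -0.0298 0.0299 y 3/50/97 [-0.0044 -0.0003  0.0044] slope [-0.0031 -0.0002] [0.0694 0.0726]
plate ((0.4418962597846985, -0.006601795554161072), (0.08381663262844086, 0.10602257400751114), 69.03645324707031) 0.007906592789420942
```

Request:
servo_tool(
  dp=[
    [0.05,0,-0.03],
    [0,0,0],
    [0,0,0],
    [0,0,0],
    [0,0,0],
  ],
  yaw=[0,0,0,0,0],
  fingers=0,
  grip_force=30,
)

```text
time: 19.55
position: [0.5922, -0.0187, 0.005]
tool_rot: [0.965, 1.347, -0.966]
ft_force: [-1.1, -1.2, 1.1]
grip_width: 0.284
```

Request:
servo_tool(
  dp=[
    [0,0,0],
    [0,0,0],
    [0,0,0],
    [-0.2,0,0],
    [-0.5,0,0],
  ],
  yaw=[0,0,0,0,0],
)

```text
time: 20.05
position: [0.5911, -0.0185, 0.0212]
tool_rot: [0.964, 1.349, -0.967]
ft_force: [-0.5, -0.2, -4.5]
grip_width: 0.287
```

Request:
servo_tool(
  dp=[
    [-0.8,0,0],
    [-0.9,0,0],
    [-0.9,0,0],
    [-0.8,0,0],
    [-0.4,0,0],
  ],
  yaw=[0,0,0,0,0],
)

```text
time: 20.55
position: [0.5939, -0.0182, 0.1201]
tool_rot: [0.966, 1.343, -0.963]
ft_force: [0.5, -0.3, -5.0]
grip_width: 0.284
```

The lift is clean. The two cameras disagree by about 1.7 mm on the rest's y, so I take a compromise of (0.448,-0.0028). Now I'll turn the tube to align with the rest.

Request:
servo_tool(
  dp=[
    [0,0,0],
    [0,0,0],
    [0,0,0],
    [0,0,0],
    [0,0,0],
  ],
  yaw=[0.6,1,1,1,0.85],
)

```text
time: 21.05
position: [0.5922, -0.0184, 0.1171]
tool_rot: [1.314, 1.139, -1.314]
ft_force: [-0.2, -0.1, -5.7]
grip_width: 0.285
```

```bash
python3 - <<'E'
from h import *
im,d=ctrl.get_image("side");cv2.imwrite("pics/side5.png",im[:,:,::-1])
y=np.array([.1392,.9903])
plan(np.r_[np.array([.448,-.0028])-0*y,.120],-8)
E
```

```text
t 21.1 p [ 0.5922 -0.0184  0.1171] jaw -8.37 x [-7.e-04  2.e-04 -1.e+00] z [-0.146 -0.989 -0.   ] F [-0.09 -0.02 -6.06] T [ 0.006 -0.066 -0.031] g 0.285 q [ 0.46  0.33 -0.57  1.71  0.19  1.16 -0.3 ]
dp units (current tool axes) [-0.111 -5.799  0.222]
yaw units -0.062
```

View pics/side5.png

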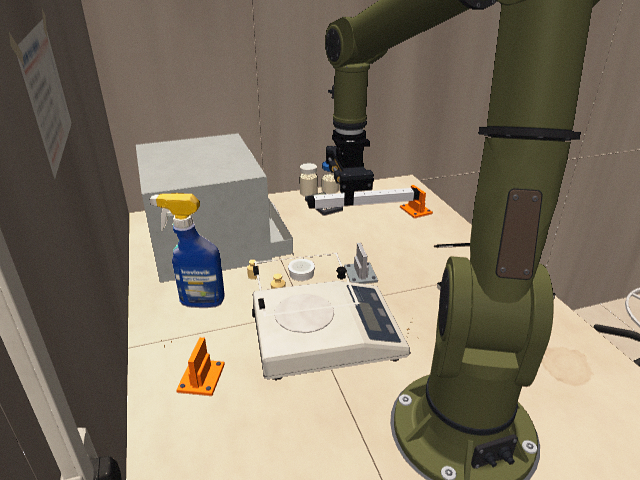

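The tube is held level at about (310–418,195). Moving over the rest.

Request:
servo_tool(
  dp=[
    [0,-0.5,0.02],
    [0,-0.8,0.03],
    [0,-0.8,0.03],
    [0,-0.8,0.03],
    [0,-0.8,0.03],
  ],
  yaw=[0,0,0,0,0],
)

```text
time: 21.6
position: [0.4994, -0.0089, 0.1172]
tool_rot: [1.309, 1.142, -1.31]
ft_force: [0.7, -0.0, -4.5]
grip_width: 0.285
```

Request:
servo_tool(
  dp=[
    [0,-0.8,0.03],
    [0,-0.7,0.03],
    [0,-0.4,0.02],
    [0,-0.2,0],
    [0,0,0],
  ],
  yaw=[-0.06,0,0,0,0],
)

```text
time: 22.1
position: [0.4482, -0.0041, 0.1177]
tool_rot: [1.306, 1.143, -1.306]
ft_force: [-0.0, 0.5, -4.6]
grip_width: 0.282
```

```bash
python3 meas.py 30 pics/top6.png; python3 - <<'E'
from h import *
im,d=ctrl.get_image("side");cv2.imwrite("pics/side6.png",im[:,:,::-1]);np.save("side6.npy",d)
plan([.448,-.0028,.079],-8)
d=np.load("last.npy")
P,s,l=tube([.448,-.0028],[.1392,.9903],d,.1,.17,half=.25)
for a in np.arange(-.24,.16,.02):
    m=(s>=a)&(s<a+.02)
    if m.sum()>3: print(round(a,2),m.sum(),np.median(P[m,2]).round(4),np.median(l[m]).round(4))
m=(P[:,2]<.15)
print(s[m].max(),s[m].min())
E
```

```text
F [ 0.09 -0.02 -4.94] T [-0.0256  0.0296  0.002 ] offset toward -toolz (mm) 5.95 cross 5.26
t 23.6 p [ 0.4482 -0.0041  0.1175] jaw -7.62 x [-0.e+00 -1.e-04 -1.e+00] z [-0.133 -0.991  0.   ] F [-1.11 -0.17 -4.87] T [-0.028 -0.059 -0.005] g 0.285 q [ 0.56 -0.   -0.6   2.04 -0.    1.1  -0.17]
dp units (current tool axes) [  4.701 -17.793   2.216]
t 23.65 p [ 0.4482 -0.0041  0.1175] jaw -7.63 x [-0.e+00 -1.e-04 -1.e+00] z [-0.133 -0.991  0.   ] F [ 0.38 -0.14 -4.59] T [ 0.008 -0.085  0.008] g 0.289 q [ 0.56 -0.   -0.6   2.04 -0.    1.1  -0.17]
dp units (current tool axes) [ 1.542 -0.016 -0.05 ]
yaw units 0.062
-0.2 29 0.1366 0.0036
-0.18 109 0.1367 0.0018
-0.16 110 0.1364 0.0024
-0.14 108 0.1369 0.0013
-0.12 104 0.1365 0.0016
0.02 14 0.137 -0.0054
0.04 109 0.1365 -0.0001
0.06 108 0.1366 0.0005
0.08 72 0.1362 0.0007
0.0940049586387439 -0.18600270825431112
```

View pics/side6.png

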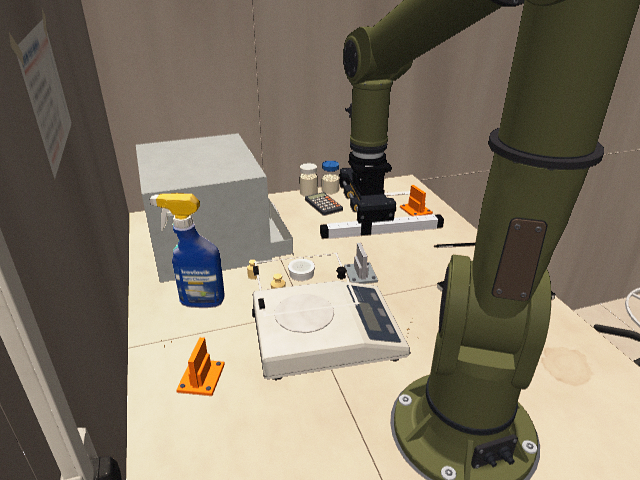

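View pics/top6.png

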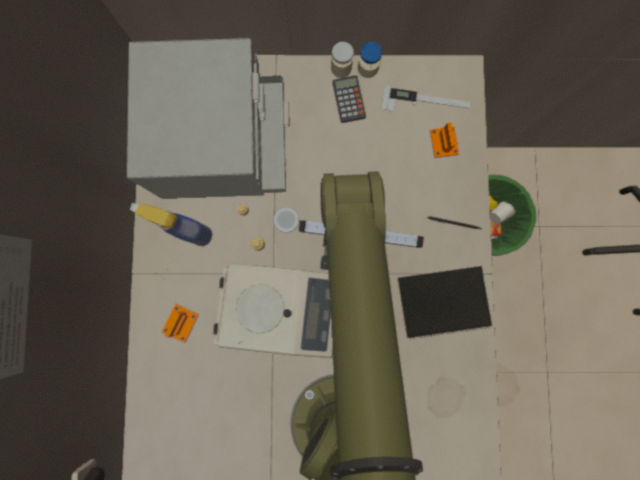

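The tube is level, squarely aligned and over the rest. At this yaw the moment reads zero within about 1 mm once the tool's own tare turn is modelled. I'll lower it to just above contact.

Request:
servo_tool(
  dp=[
    [0.2,0,-0.02],
    [0.4,0,0],
    [0.4,0,0],
    [0.3,0,0],
    [0.15,0,0],
  ],
  yaw=[0,0,0,0,0],
)

```text
time: 24.15
position: [0.4474, -0.0035, 0.0799]
tool_rot: [1.306, 1.145, -1.308]
ft_force: [0.2, -0.1, -5.9]
grip_width: 0.284
```

Request:
servo_tool(
  dp=[
    [0.05,0,0],
    [0.03,0,0],
    [0,0,0],
    [0,0,0],
    [0,0,0],
  ],
  yaw=[0,0,0,0,0],
)

```text
time: 24.65
position: [0.4486, -0.0036, 0.0796]
tool_rot: [1.307, 1.143, -1.306]
ft_force: [-0.8, 0.1, -5.7]
grip_width: 0.286
```

```bash
python3 meas.py 4 pics/top7.png; python3 - <<'E'
from h import *
im,d=ctrl.get_image("side");cv2.imwrite("pics/side7.png",cv2.resize(im[190:310,280:480,::-1],(800,480),interpolation=cv2.INTER_CUBIC))
plan([.448,-.0028,.075],-8)
E
```

```text
F [ 0.05  0.23 -4.86] T [-0.0021  0.0477 -0.0053] offset toward -toolz (mm) 1.72 cross 9.66
t 24.85 p [ 0.4484 -0.0036  0.0794] jaw -7.62 x [ 2.e-04 -2.e-04 -1.e+00] z [-0.133 -0.991  0.   ] F [ 0.9   0.36 -4.54] T [-0.004 -0.054 -0.008] g 0.287 q [ 0.55  0.05 -0.61  2.08  0.03  1.02 -0.21]
dp units (current tool axes) [  3.172 -17.797   2.236]
t 24.9 p [ 0.4484 -0.0036  0.0794] jaw -7.62 x [ 2.e-04 -2.e-04 -1.e+00] z [-0.133 -0.991  0.   ] F [ 0.22 -0.08 -4.95] T [ 0.01  -0.125 -0.034] g 0.285 q [ 0.55  0.05 -0.61  2.08  0.03  1.02 -0.21]
dp units (current tool axes) [ 0.175 -0.019 -0.03 ]
yaw units 0.063
```

View pics/side7.png

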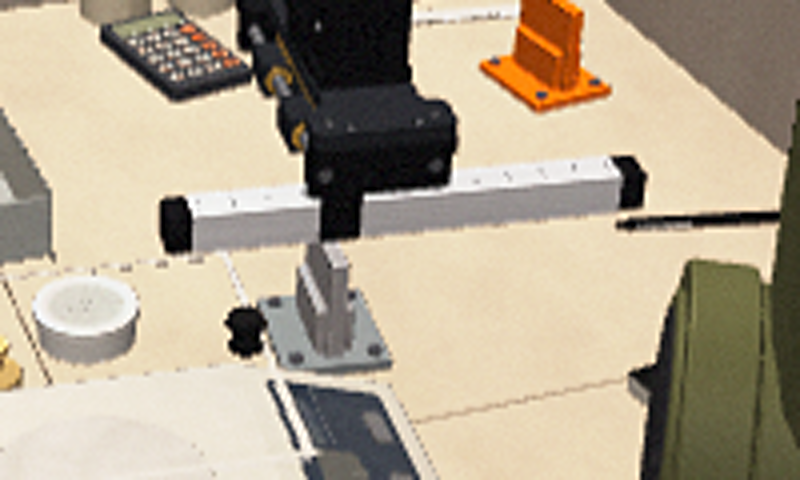

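The gap looks right, but the finger seems a bit right of the web in this view. I'll project expected points to check.

```bash
python3 - <<'E'
from h import *
i=ctrl.camera_info("side");E=i["extrinsics"]
def pr(p):
    c=E[:3,:3]@np.array(p)+E[:3,3];return np.array([(i["fx"]*c[0]/c[2]+i["cx"]-280)*4,(i["fy"]*c[1]/c[2]+i["cy"]-190)*4]).round(0)
c=np.array([.448,-.0028]);x=np.array([.9903,-.1392]);y=np.array([.1392,.9903])
for a in(-.03,.03):
  for b in(-.005,.005): print("web top",a,b,pr(np.r_[c+a*x+b*y,.07]))
t=np.array([.4484,-.0036]);tx=np.array([.991,-.133]);ty=np.array([.133,.991])
for a in(-.0125,-.025):
  for b in(-.0095,.0095):
    print("finger tip",a,b,pr(np.r_[t+a*tx+b*ty,.0794]))
print("web bottom near",pr(np.r_[c-.03*x-.005*y,.008]),pr(np.r_[c-.03*x+.005*y,.008]))
for e in(.094,-.186): print("tube end near edge bottom/top",e,pr(np.r_[t-.0125*tx+e*ty,.0744]),pr(np.r_[t-.0125*tx+e*ty,.0994]))
im,d=ctrl.get_image("side");cv2.imwrite("pics/side8.png",cv2.resize(im[225:290,340:390,::-1],(600,780),interpolation=cv2.INTER_NEAREST))
E
```

```text
web top -0.03 -0.005 [348. 263.]
web top -0.03 0.005 [330. 265.]
web top 0.03 -0.005 [322. 207.]
web top 0.03 0.005 [305. 209.]
finger tip -0.0125 -0.0095 [350. 231.]
finger tip -0.0125 0.0095 [317. 234.]
finger tip -0.025 -0.0095 [355. 243.]
finger tip -0.025 0.0095 [322. 246.]
web bottom near [342. 354.] [325. 356.]
tube end near edge bottom/top 0.094 [168. 256.] [168. 217.]
tube end near edge bottom/top -0.186 [645. 210.] [651. 173.]
```

View pics/side8.png

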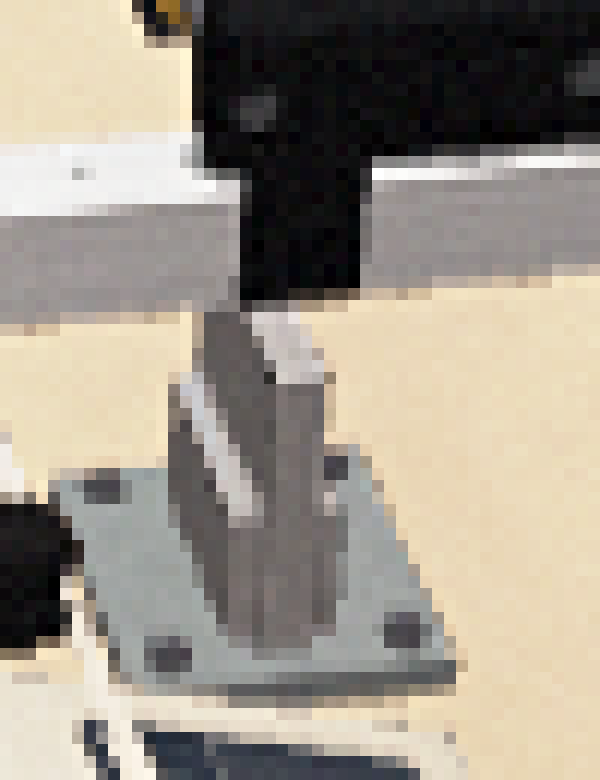

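The web's near edge (crop 331–348) and the finger (320–360) match the projections within about 1 px (0.5 mm). The alignment holds, so I'm lowering gently.

Request:
servo_tool(
  dp=[
    [0.04,0,0],
    [0.04,0,0],
    [0.03,0,0],
    [0.02,0,0],
    [0.02,0,0],
  ],
  yaw=[0,0,0,0,0],
)

```text
time: 25.45
position: [0.4483, -0.0036, 0.0754]
tool_rot: [1.306, 1.143, -1.307]
ft_force: [0.8, 0.2, -6.4]
grip_width: 0.284
```

Request:
servo_tool(
  dp=[
    [0.02,0,0],
    [0.01,0,0],
    [0,0,0],
    [0,0,0],
    [0,0,0],
  ],
  yaw=[0,0,0,0,0],
)

```text
time: 25.95
position: [0.4483, -0.0036, 0.0749]
tool_rot: [1.306, 1.143, -1.307]
ft_force: [-0.9, 0.2, -2.0]
grip_width: 0.283
```

Request:
servo_tool(
  dp=[
    [0.01,0,0],
    [0,0,0],
    [0,0,0],
    [0,0,0],
    [0,0,0],
  ],
  yaw=[0,0,0,0,0],
)

```text
time: 26.45
position: [0.4484, -0.0036, 0.0749]
tool_rot: [1.306, 1.143, -1.307]
ft_force: [-3.7, 0.3, 4.3]
grip_width: 0.284
```

```bash
python3 meas.py 20 pics/top9.png
```

```text
F [-3.79  0.1   5.62] T [ 0.0152  0.9879 -0.0048] offset toward -toolz (mm) -20.65 cross -174.63
t 27.45 p [ 0.4483 -0.0036  0.0749] jaw -7.62 x [-1.e-04 -2.e-04 -1.e+00] z [-0.133 -0.991  0.   ] F [-3.63  0.18  5.15] T [ 0.055  0.792 -0.011] g 0.286 q [ 0.55  0.06 -0.61  2.08  0.04  1.01 -0.21]
dp units (current tool axes) [  2.997 -17.794   2.237]
```

Contact is firm, with about 10 N on the rest. I'll ease off slightly, then open the fingers in two steps.

Request:
servo_tool(
  dp=[
    [-0.005,0,0],
    [0,0,0],
    [0,0,0],
    [0,0,0],
    [0,0,0],
  ],
  yaw=[0,0,0,0,0],
  grip_force=10,
)

```text
time: 27.95
position: [0.4483, -0.0036, 0.0749]
tool_rot: [1.306, 1.143, -1.307]
ft_force: [-3.4, 0.3, 5.5]
grip_width: 0.287
```

Request:
servo_tool(
  dp=[
    [0,0,0],
    [0,0,0],
    [0,0,0],
    [0,0,0],
    [0,0,0],
  ],
  yaw=[0,0,0,0,0],
  fingers=0.36,
)

```text
time: 28.45
position: [0.4485, -0.0036, 0.0746]
tool_rot: [1.307, 1.143, -1.306]
ft_force: [-0.7, 0.2, -0.4]
grip_width: 0.358
```

```bash
cat > chk.py <<'E'
from h import *
import sys
k=sys.argv[1]
im,d=ctrl.get_image("top");cv2.imwrite(f"pics/t{k}.png",im[:,:,::-1])
P,s,l=tube([.448,-.0028],[.1392,.9903],d,.06,.13,half=.25)
for a in np.arange(-.24,.16,.02):
    m=(s>=a)&(s<a+.02)
    if m.sum()>15: print(round(a,2),m.sum(),np.median(P[m,2]).round(4),np.median(l[m]).round(4))
print(s.max(),s.min())
im,d=ctrl.get_image("side");cv2.imwrite(f"pics/s{k}.png",cv2.resize(im[190:310,280:480,::-1],(800,480),interpolation=cv2.INTER_CUBIC))
plan([0,0,0])
E
python3 chk.py a
```

```text
-0.2 21 0.0924 0.0031
-0.18 103 0.0942 0.002
-0.16 103 0.0944 0.0018
-0.14 100 0.0945 0.0021
-0.12 98 0.094 0.002
0.04 95 0.094 0.0002
0.06 101 0.0945 0.0002
0.08 70 0.0937 -0.0002
0.09420113025414666 -0.18568683968284547
t 28.55 p [ 0.4484 -0.0036  0.0747] jaw -7.62 x [ 2.e-04 -1.e-04 -1.e+00] z [-0.133 -0.991  0.   ] F [-0.16  0.4   0.21] T [ 0.018 -0.077  0.007] g 0.36 q [ 0.55  0.06 -0.61  2.09  0.04  1.01 -0.21]
dp units (current tool axes) [  2.982 -17.798   2.237]
```

View pics/sa.png

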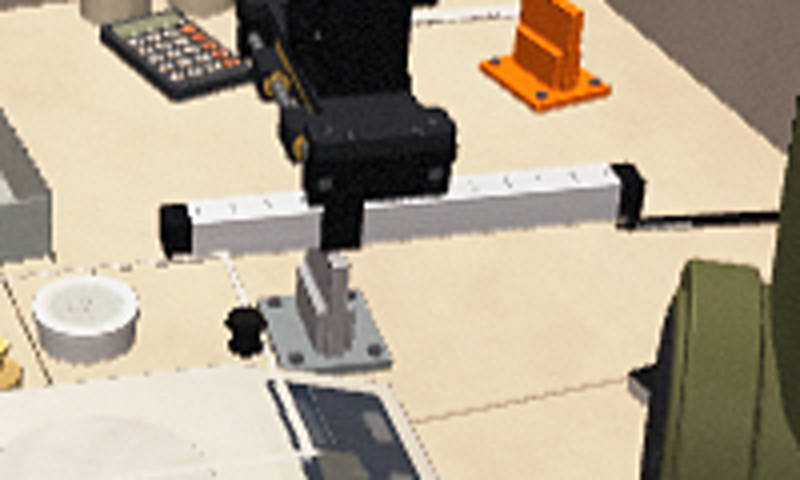

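The tube stays level with the fingers off it (top at about 0.094 at both ends). Opening fully and backing straight up.

Request:
servo_tool(
  dp=[
    [0,0,0],
    [0,0,0],
    [0,0,0],
    [0,0,0],
    [0,0,0],
  ],
  yaw=[0,0,0,0,0],
  fingers=0.8,
)

```text
time: 29.05
position: [0.4483, -0.0036, 0.0747]
tool_rot: [1.306, 1.143, -1.307]
ft_force: [0.4, 0.3, 0.3]
grip_width: 0.723
```

Request:
servo_tool(
  dp=[
    [-0.1,0,0],
    [-0.3,0,0],
    [-0.5,0,0],
    [-0.8,0,0],
    [-0.8,0,0],
  ],
  yaw=[0,0,0,0,0],
)

```text
time: 29.55
position: [0.4485, -0.0035, 0.1388]
tool_rot: [1.307, 1.143, -1.306]
ft_force: [0.2, -0.9, 0.4]
grip_width: 0.8
```

Request:
servo_tool(
  dp=[
    [-0.8,0,0],
    [-0.8,0,0],
    [-0.5,0,0],
    [-0.2,0,0],
    [0,0,0],
  ],
  yaw=[0,0,0,0,0],
)

```text
time: 30.05
position: [0.4487, -0.0036, 0.1953]
tool_rot: [1.307, 1.142, -1.306]
ft_force: [0.7, -0.1, -0.7]
grip_width: 0.799
```

```bash
python3 chk.py b; python3 - <<'E'
from h import *
im,d=ctrl.get_image("top")
for l in("tin","weight_big","weight_small"):
    r=ctrl.cut_out("top",l)
    if r: print(l,cloud("top",d,r[0]["region"]).mean(0).round(4))
E
```

```text
-0.2 23 0.0942 0.0037
-0.18 103 0.0943 0.0017
-0.16 100 0.0943 0.0018
-0.14 100 0.0942 0.0017
-0.12 18 0.0952 0.0027
0.04 98 0.0936 0.0003
0.06 104 0.0944 -0.0001
0.08 70 0.094 0.0003
0.09420719460990894 -0.18543241089829274
t 30.15 p [ 0.4478 -0.0036  0.194 ] jaw -7.62 x [-0.0011  0.     -1.    ] z [-0.133 -0.991  0.   ] F [-0.5   0.37 -0.73] T [ 0.029 -0.072 -0.001] g 0.799 q [ 0.57 -0.08 -0.59  1.94 -0.05  1.27 -0.13]
dp units (current tool axes) [  7.781 -17.765   2.233]
tin [0.4922 0.1263 0.0225]
weight_big [0.4294 0.1938 0.0355]
```

View pics/sb.png

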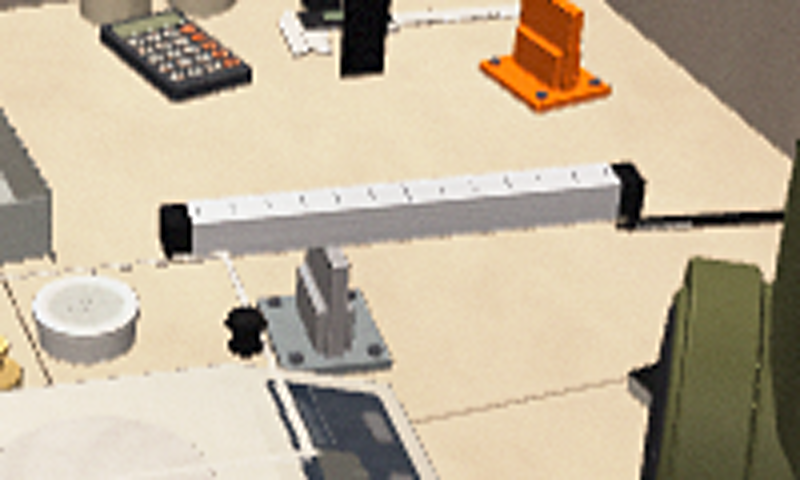

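The tube rests level on the web by itself, with its ends at crop (175,230) and (630,187). The gripper is clear above it, so I'm handing in.

```bash
python3 -c "
from bench import ctrl
print(ctrl.close_job(), ctrl.get_state()['time'])"
```

```text
the job is handed in; nothing more can be done
the job is handed in; nothing more can be done
```

The tube is lying level on the grey rest by itself, released, and the job was handed in at about 30 s of the 72 s allowed. No verdict was reported.

**Finding the balance point:** Two level trial lifts, read from the wrist moment, put it about 46 mm from the middle toward the +y end. The first lift gave about 48 mm and the second about 45.7 mm; I used the second because it averaged more readings.

**Placing:** I regripped there, turned the tube to line up with the rest, and lowered it until it touched. The rest took about 10 N at most in the readings, against the 25 N limit. Then I opened the fingers and backed straight up.

**Last checks:**
- **Level:** the tube's top was at about 94 mm at both ends, before and after the gripper left.
- **Alignment:** the tube was within about 1 degree of the rest's y axis. Its middle was about 46 mm from the rest's top, inside the 80 mm limit.
- **Bystanders:** the tin and the larger weight had not moved, within about 1 mm.

**Misses and disagreements:**
- **Small weight:** the detector missed it in the final check, so I did not confirm its position. Nothing passed near it.
- **Rest position:** the two cameras disagreed by about 1.7 mm along the rest's y axis, so I used a value in between.
- **Moment reading over the rest:** it was off by about 6 mm until I corrected for the tool's turned tare. Corrected, it agreed to within 1 mm.

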